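Set up the bottle labelling jig and hold its gauge arm at the marker

TASK

Set up the labelling jig for the next bottle: lower the loose metal bottle-rest plate over the jig's two brass pins until it lies flush, and let go of it. Then press the yellow lock button right down to release the telescoping gauge arm, take the arm's black grip and pull the arm out against its spring until the black pointer stands over the red marker on the scale. Finish while still holding the grip there, for the arm springs back if let go; do not drop the plate, and leave the red marker and everything else on the bar where they are.

Things in the scene. Friction and masses are not known exactly. Their poses are not given: they have to be found in the camera images.
- jig: Fixed labelling jig; place and yaw vary. Grey base 200 (x) x 330 (y) x 12 mm; origin at the centre of its underside. In its frame, mm: two brass pins (see seat); white scale strip 20 wide, top at z 30, centred on x -22, y -165 to 0; aluminium tube 46 (x) x 44 high, top at z 56, centred on x -60, y +40 to +165, out of which the gauge arm slides along -y.
- seat (a point): Point on the jig midway between the two pins, on the base's upper face (12 mm above the bar; in the jig's frame x +45, y -50 mm): the plate's origin lies here when the plate is seated. Axes as the jig's. Around the plate's place: the scale strip's edge is 57 mm off to -x.
- pin_a (a point): Tip of the first brass pin: 10 mm diameter, 18 mm tall above the base, its top 7 mm tapered to 3 mm diameter. The tip is 30 mm above the bar, 50 mm from seat along the jig's -y.
- pin_b (a point): Tip of the second, equal brass pin, 50 mm from seat along the jig's +y.
- plate: Loose bottle-rest plate, about 0.45 kg, lying flat on the bar: aluminium, 90 (x) x 140 (y) x 10 mm, with two 13 mm through holes at y = -50 and +50 mm on its centre line. In its middle stands a wooden block, 52 mm in x, 22 mm in y, from 10 to 60 mm above the underside, to lift it by. Origin at the centre of the underside, z up. It fits the pins either way round.
- button (a joint): Yellow round lock button on top of the aluminium tube, 26 mm diameter. Travel in m: 0 up, 0.008 right down; it springs back up, taking 1.6 N at first and 4.8 N right down. From about 0.005 on it frees the arm, which then pops out 20 to 25 mm by itself within about half a second.
- button_top (a point): Centre of the button's upper face: 72 mm above the bar when up, in the jig's frame x -60, y +100 mm.
- gauge_arm: Telescoping arm with an upright black rubber grip on its end: 26 (x) x 20 (y) x 70 mm, 37 to 107 mm above the bar. Origin under the grip's centre, 37 mm up; axes as the jig's. Home and locked: x -60, y -20 mm in the jig's frame, 50 mm clear of the tube. It slides up to 130 mm along the jig's -y. Unlocked it rests 20 to 25 mm out; beyond, a spring of 60 N/m pulls it back (1.8 to 5.1 N at the marker).
- pointer_tip (a point): Tip of the arm's black pointer, which reaches from the foot of the grip over the white scale (38 mm to the jig's +x of the grip's centre, level with it in y, 33 mm above the bar). Moves with the arm.
- marker_tip (a point): Centre of the top of the red marker on the scale strip: 8 mm wide along the jig's y, top 31 mm above the bar. Axes as the jig's. A stiff slide; it is set to another place each time and is to stay there. The arm is right when pointer_tip and marker_tip have the same y in the jig's frame.
- marker (a joint): Where the marker is set, m: how far the gauge arm is out from home when the pointer stands over the middle of the marker; 0.055 to 0.110.
- bottle_a: Bystander: clear bottle with wooden cap, 76 mm diameter, 190 mm tall; origin under its centre.
- bottle_b: Bystander: green bottle with black cap, 76 mm diameter, 200 mm tall; origin under its centre.
- jigger: Bystander: steel double measure, 46 mm diameter, 75 mm tall; origin under its centre.
- dish: Bystander: small teal dish, 100 mm diameter, 18 mm high; origin under its centre.
- stopper: Bystander: cork stopper with wooden head, 32 mm diameter, 30 mm tall, standing on the jig's base beside the tube; origin under its centre.
- tasting_cup: Bystander: white cup, 56 mm diameter, 50 mm tall; origin under its centre.
- label_block: Bystander: pack of blank labels 90 x 70 x 22 mm under a brass weight, 34 mm high in all; origin under its centre.

How it is judged:
By the outcome, as a careful person would: the job done as asked, in the order asked, and still so for the second after the job is handed in, while the arm keeps its last pose, push and grip.
It also fails if it takes over 59 s, if anything falls off the work surface, if the arm or the gripper's body presses on something with over 40 N, if the wrist force passes 120 N, or if a joint passes its speed limit or range.

ROBOT

A 6-joint arm with a two-finger parallel gripper is mounted at the origin on the work surface. World frame = base frame: x ahead of the robot, y to its left, z up, the work surface at z = 0. Lengths are in m, angles in rad, forces in N, time in s.
With the tool pointing down it reaches from about 0.35 to 0.775 m from the base axis. Payload 5.5 kg.
Tool frame: the origin (TCP) lies at the very end of the fingers, on their centre line; the grasp point (between the pads) lies 19 mm behind it; y points along the fingers, z is the direction in which the jaws open and shut, and the axes are right-handed (so a half turn about y gives the same grasp; the last joint's range is limited). The gripper opens to 85 mm and grips with 20 to 120 N. Pads are 22 mm wide; open, the fingers measure 114 mm over their backs; the gripper's body (76 mm by 85 mm) begins 54 mm behind the grasp point. The pads swing forward as they close: fully open they stand 13 mm farther back than shut.
Start: joints at [-1.458, 0.313, 0.046, 1.304, 0, 1.431], TCP at [0.144, -0.557, 0.231] pointing down, gripper open.
Joint ranges: [-2.76, 2.76], [-0.86, 1.69], [-1.03, 1.26], [-2.2, 2.34], [-1.47, 1.5], [-3.14, 3.14]. Speed limits (rad/s): [2.57, 2.57, 3.14, 3.14, 3.14, 3.14].

INTERFACE

Orientations are given as a unit quaternion [w, x, y, z].
In Python, from workcell import env gives the robot as it stands.
- The arm moves only by the shell command python3 -m inch 'ROWS' [OPENING] [FORCE]. ROWS is JSON, a list that holds one entry, the list of rows, each a list of 4 numbers: the shift along the tool's x, y, z in mm, then the turn about the tool's y in degrees. In form: [[[tx, ty, tz, spin], ...]]. A call has 1 to 10 rows; each row is the pose to reach, as a shift and turn from the pose commanded when the call began, along the tool's axes at that moment; what a row does not reach only later rows make up. A row lasts 1/10 s, in which the tool goes at most 50 mm and 8.59 degrees, less where a joint would pass 70% of its speed; a pose out of reach is approached as far as the arm can. A call with a gripper value outside its range is refused whole. OPENING is the finger opening in mm, from 0 to 85.4, set as the call begins (- or left out, the last holds). The fingers move at their own pace and stop on an object; FORCE is the grip in N (left out, the last holds). Time passes only in rows, so rows that repeat a pose let the fingers close. It gives the time, the measured TCP pose, the force and the opening at its end, in the units of the state.
- env.get_state(): the state, without advancing time (a new reading comes with each control period).
- env.read_camera(name): name is "scene" or "side" or "wrist"; returns the picture (384x512x3 uint8, blue, green, red); there is no depth.
- env.camera_model(name): a dict with "fx", "fy", "cx", "cy" (pixels), "R" (3x3) and "t" (3): a world point X has camera coordinates R X + t; the wrist camera has in their place "mount" (4x4, takes a point from camera to tool coordinates, whose origin is the TCP and whose axes are the tool frame's). Camera axes: x right, y down, z forward; pixel columns grow to the right and rows downward; lengths in m; the calibration is good to about 2 mm. A picture is of the moment at which its call begins: read the wrist's pose just before it. camera_model takes no time and is no camera call.
- env.hand_in(): hands the job in, once; it reports no verdict.
The state is a dict: "clock": time; "joint_pos": joint angles; "qvel": joint speeds; "tau": joint torques, N m; "tcp_pos": TCP position; "orientation": TCP orientation; "wrist_force": force on the tool from outside, world axes, zero at the start; "ft_torque": the same for the moment, N m; "finger_gap": finger opening in m.
Only numpy, scipy, OpenCV 4.12 (cv2) and the standard library are available. Lean on these libraries where they do the work, as an engineer would, in place of code of your own. Each camera call takes 0.05 s, during which the arm holds its last target.

## Working session

There is one attempt and no reset: what is moved stays moved. The work goes in short steps, Python scripts to look and compute and a shell command to move; the robot and the scene stay as the last step left them, time stands still between calls to the robot, and variables do not carry over. Pictures are saved under pics/ and viewed, and the job is handed in when it is done.

```bash
ls; mkdir -p pics; cat > h.py <<'E'
import numpy as np,cv2,json
from workcell import env
from scipy.spatial.transform import Rotation as Ro
def R(q): return Ro.from_quat([q[1],q[2],q[3],q[0]]).as_matrix()
def snap(n,f):
    s=env.get_state(); im=env.read_camera(n); cv2.imwrite(f'pics/{f}.png',im)
    json.dump(dict(p=list(map(float,s['tcp_pos'])),q=list(map(float,s['orientation']))),open(f'pics/{f}.json','w')); return im
def cam(n,f=None):
    m=env.camera_model(n); K=np.array([[m['fx'],0,m['cx']],[0,m['fy'],m['cy']],[0,0,1]])
    if 'mount' in m:
        d=json.load(open(f'pics/{f}.json')); T=np.eye(4);T[:3,:3]=R(d['q']);T[:3,3]=d['p']
        W=T@np.array(m['mount']); Rc=W[:3,:3].T; t=-Rc@W[:3,3]
    else: Rc=np.array(m['R']);t=np.array(m['t'])
    return K,Rc,t
def onz(c,uv,z):
    K,Rc,t=c; d=Rc.T@np.linalg.inv(K)@np.array([uv[0],uv[1],1.]); o=-Rc.T@t
    return o+d*(z-o[2])/d[2]
def proj(c,X):
    K,Rc,t=c; p=K@(Rc@np.array(X)+t); return p[:2]/p[2]
def st():
    s=env.get_state(); M=R(s['orientation'])
    print('t',round(s['clock'],2),'tcp',np.round(s['tcp_pos'],4),'F',np.round(s['wrist_force'],1),'gap',round(s['finger_gap'],4)); print(np.round(M,3).tolist(), np.round(s['joint_pos'],3)); return s,M
E
python3 - <<'E'
from h import *
st()
for n in ['scene','side','wrist']:
    snap(n,n+'0'); K,Rc,t=cam(n,n+'0'); print(n,K[0,0],np.round(-Rc.T@t,3),np.round(Rc,2).tolist())
E
```

```text
pics
t 0.0 tcp [ 0.1437 -0.5562  0.2304] F [0.4 0.7 0.5] gap 0.0855
[[-0.968, -0.0, 0.25], [-0.25, 0.002, -0.968], [-0.0, -1.0, -0.002]] [-1.458  0.314  0.045  1.304  0.     1.431]
scene 464.6097793562506 [ 1.124 -1.013  1.188] [[0.87, 0.5, -0.0], [0.35, -0.62, -0.71], [-0.35, 0.61, -0.71]]
side 377.7506246478478 [ 0.126 -1.01   1.075] [[0.91, -0.4, 0.0], [-0.27, -0.62, -0.73], [0.3, 0.67, -0.68]]
wrist 344.8969623285118 [ 0.213 -0.538  0.373] [[0.25, -0.97, -0.0], [-0.93, -0.24, 0.28], [-0.27, -0.07, -0.96]]
```

View pics/scene0.png

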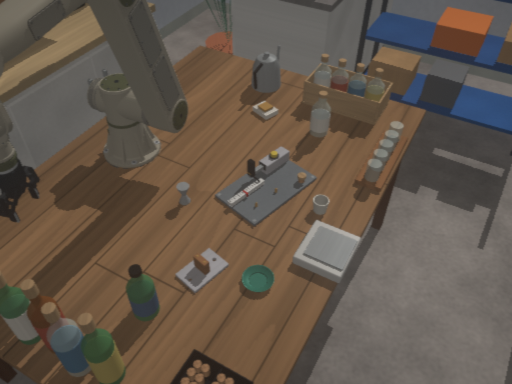

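View pics/side0.png

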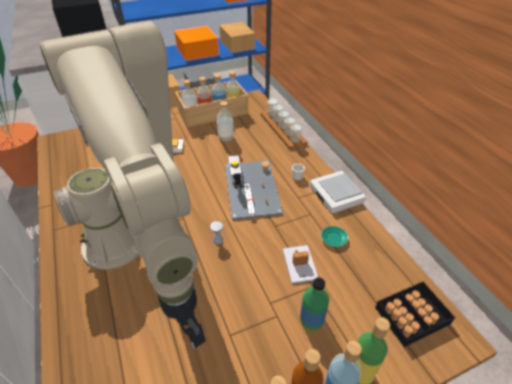

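View pics/wrist0.png

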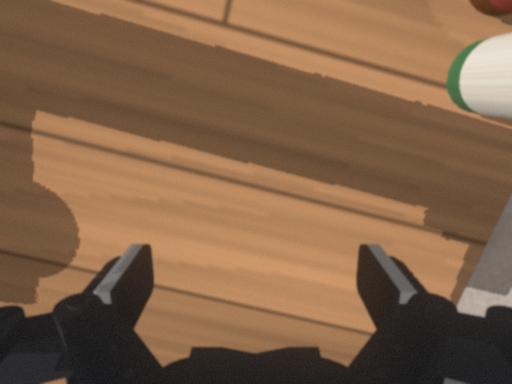

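The scene view shows the jig at about (266,188), the button at (274,155), the black grip at (251,167), the red marker near (240,196) and the plate at (202,268) with its wooden block. I'll enlarge these areas.

```bash
python3 - <<'E'
from h import *
im=cv2.imread('pics/scene0.png')
a=cv2.resize(im[140:225,210:325],None,fx=6,fy=6,interpolation=cv2.INTER_CUBIC)
cv2.imwrite('pics/z1.png',a)
im2=cv2.imread('pics/side0.png')
b=cv2.resize(im2[150:222,215:315],None,fx=6,fy=6,interpolation=cv2.INTER_CUBIC);cv2.imwrite('pics/z2.png',b)
c=np.vstack([cv2.resize(im[245:295,170:235],(780,600//2*1),interpolation=cv2.INTER_CUBIC),cv2.resize(im2[240:290,275:325],(780,300))])
c=cv2.resize(im[245:295,170:235],None,fx=8,fy=8,interpolation=cv2.INTER_CUBIC);cv2.imwrite('pics/z3.png',c)
E
```

```text
(no output)
```

View pics/z1.png

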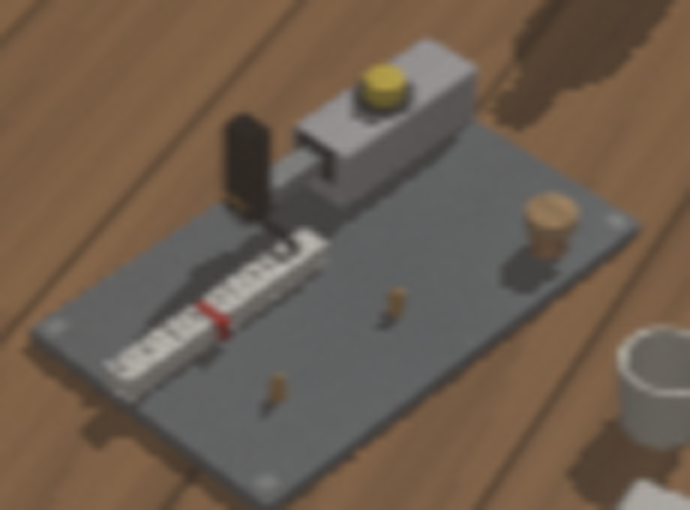

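View pics/z2.png

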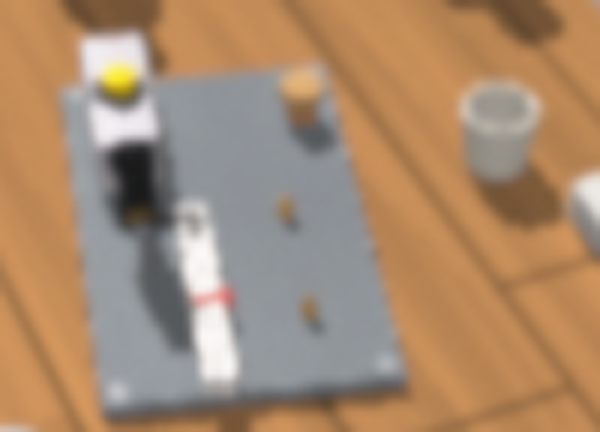

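View pics/z3.png

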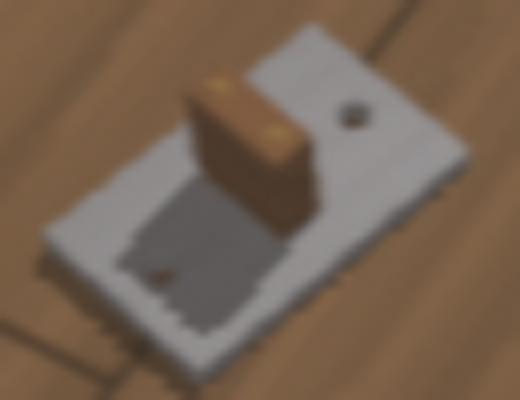

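```bash
python3 - <<'E'
from h import *
c=cam('scene'); d=cam('side')
f1=lambda p:((p[0]+.5)/6-.5+210,(p[1]+.5)/6-.5+140)
f2=lambda p:((p[0]+.5)/6-.5+215,(p[1]+.5)/6-.5+150)
f3=lambda p:((p[0]+.5)/8-.5+170,(p[1]+.5)/8-.5+245)
for n,p in dict(L=(35,333),B=(268,500),Rr=(637,225)).items(): print('jig',n,np.round(onz(c,f1(p),.012),4))
for n,p,z in [('A pin',(279,376),.03),('B pin',(398,290),.03),('btn',(384,75),.072)]: print(n,np.round(onz(c,f1(p),z),4))
for n,p,z in [('A pin',(308,298),.03),('B pin',(286,198),.03),('btn',(119,74),.072)]: print('side',n,np.round(onz(d,f2(p),z),4))
for n,p,z in [('l',(45,232),.01),('b',(200,375),.01),('r',(470,152),.01),('t',(312,25),.01)]: print('plate',n,np.round(onz(c,f3(p),z),4))
for n,p in [('b1',(187,95)),('b2',(278,163)),('b3',(314,133)),('b4',(225,68))]: print(n,np.round(onz(c,f3(p),.06),4))
E
```

```text
jig L [ 0.4384 -0.0645  0.012 ]
jig B [ 0.6231 -0.1111  0.012 ]
jig Rr [0.7109 0.1975 0.012 ]
A pin [ 0.5899 -0.0391  0.03  ]
B pin [0.6169 0.0574 0.03  ]
btn [0.54   0.1834 0.072 ]
side A pin [ 0.587  -0.0408  0.03  ]
side B pin [0.6143 0.0556 0.03  ]
side btn [0.5404 0.1803 0.072 ]
plate l [ 0.5127 -0.4079  0.01  ]
plate b [ 0.6004 -0.4314  0.01  ]
plate r [ 0.6343 -0.2958  0.01  ]
plate t [ 0.5464 -0.2738  0.01  ]
b1 [ 0.5483 -0.3565  0.06  ]
b2 [ 0.5956 -0.3657  0.06  ]
b3 [ 0.5997 -0.3476  0.06  ]
b4 [ 0.5536 -0.3388  0.06  ]
```

```bash
python3 - <<'E'
from h import *
c=cam('scene'); d=cam('side')
print(onz(c,(134,268),.2),onz(d,(318,283),.2),'bottle', onz(c,(146,312),.0))
print('jigger',onz(c,(184,204),0)); 
E
python3 -m inch '[[[-45,-20,-8,4],[-90,-30,-17,8],[-140,-30,-26,12],[-187,-30,-36,16],[-234,-30,-45,20],[-280,-30,-54,24],[-327,-30,-63,28.5],[-374,-30,-72,28.5],[-420,-20,-81,28.5],[-467,-20,-90,28.5]]]'; python3 - <<'E'
from h import *
st()
E
```

```text
[ 0.50814777 -0.54406518  0.2       ] [ 0.5058676  -0.54846381  0.2       ] bottle [ 0.51353214 -0.55263971  0.        ]
jigger [ 0.35876796 -0.14687136  0.        ]
clock: 1.15
tcp_pos: [0.5746, -0.3514, 0.2497]
orientation: [-0.087, 0.086, 0.702, -0.701]
wrist_force: [-0.4, -0.5, 0.6]
finger_gap: 0.0855
t 1.15 tcp [ 0.5746 -0.3514  0.2497] F [-0.4 -0.5  0.6] gap 0.0855
[[-0.97, -0.002, -0.242], [0.242, 0.001, -0.97], [0.002, -1.0, -0.001]] [-0.668  0.517  0.398  1.454 -0.     2.718]
```

The last joint would run out of range near the jig, so I make the half turn here, while the tool is high and clear.

```bash
python3 -m inch '[[[0,0,0,-8.5],[0,0,0,-17],[0,0,0,-25.5],[0,0,0,-34],[0,0,0,-42.5],[0,0,0,-51],[0,0,0,-59.5],[0,0,0,-68],[0,0,0,-76.5],[0,0,0,-85]]]' >/dev/null
python3 -m inch '[[[0,0,0,-8.5],[0,0,0,-17],[0,0,0,-25.5],[0,0,0,-34],[0,0,0,-42.5],[0,0,0,-51],[0,0,0,-59.5],[0,0,0,-68],[0,0,0,-76.5],[0,0,0,-85]]]' >/dev/null
python3 -m inch '[[[0,0,0,-5],[0,0,0,-10],[0,0,0,-10]]]'
python3 - <<'E'
from h import *
st(); snap('wrist','w1')
E
```

```text
clock: 3.45
tcp_pos: [0.5733, -0.3527, 0.2508]
orientation: [0.702, -0.702, 0.086, -0.086]
wrist_force: [0.2, -0.3, -0.4]
finger_gap: 0.0854
t 3.45 tcp [ 0.5733 -0.3527  0.2508] F [ 0.2 -0.3 -0.4] gap 0.0854
[[0.97, -0.001, 0.242], [-0.242, 0.0, 0.97], [-0.001, -1.0, 0.0]] [-0.671  0.515  0.398  1.454 -0.    -0.426]
```

View pics/w1.png

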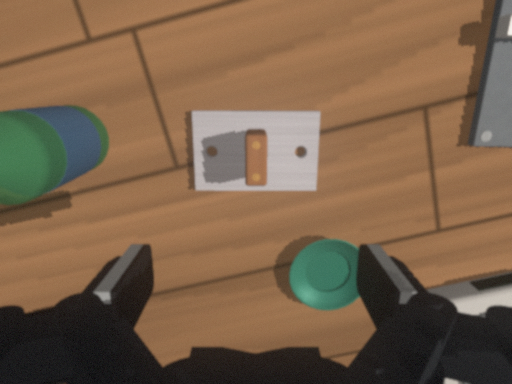

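The wrist view shows the plate with corners at about (192,111), (321,111), (318,191) and (194,190), holes at (212,152) and (301,152), and the block at (256,157).

```bash
cat >> h.py <<'E'
def tgt(X,yawdeg,M=None,p=None):
    s=env.get_state(); M=R(s['orientation']); d=np.array(X)-s['tcp_pos']
    cy=np.degrees(np.arctan2(-M[0,2],M[1,2]))
    print('shift mm',np.round(M.T@d*1000,1),'spin',round(cy-yawdeg,2),'(cur yaw',round(cy,2),')')
E
python3 - <<'E'
from h import *
im=cv2.imread('pics/w1.png'); hsv=cv2.cvtColor(im,cv2.COLOR_BGR2HSV)
c=cam('wrist','w1')
m=((hsv[...,1]<70)&(hsv[...,2]>70)).astype(np.uint8); m[:, :180]=0;m[:,335:]=0;m[210:]=0;m[:95]=0
m=cv2.morphologyEx(m,cv2.MORPH_CLOSE,np.ones((15,15)))
ct=max(cv2.findContours(m,0,2)[0],key=cv2.contourArea); r=cv2.minAreaRect(ct); print(r)
q=cv2.approxPolyDP(ct,8,True)[:,0]; print(q.tolist())
P=np.array([onz(c,u,.01)[:2] for u in ct[:,0]]); rr=cv2.minAreaRect((P*1000).astype(np.float32)); print('plate rect',rr)
h=[]
for x0 in (200,290):
    s=im[140:164,x0:x0+24]; g=hsv[140:164,x0:x0+24]; mm=(g[...,1]>90); v=np.argwhere(mm); uv=(v[:,1].mean()+x0,v[:,0].mean()+140); h.append(onz(c,uv,.008)); print(uv,h[-1],mm.sum())
d=h[1]-h[0]; print('hole mid',(h[0]+h[1])/2,'yaw',np.degrees(np.arctan2(-d[0],d[1])),np.linalg.norm(d))
m=((hsv[...,1]>90)&(hsv[...,2]>60)).astype(np.uint8); b=m[120:190,240:275]; v=np.argwhere(b)
print('block px',v.min(0)+[120,240],v.max(0)+[120,240])
print(onz(c,(256,157),.06))
tgt([.5735,-.352,.02],-14)
E
```

```text
((255.5, 150.0), (80.0, 129.0), 90.0)
[[191, 111], [196, 190], [316, 189], [319, 111]]
plate rect ((572.235595703125, -351.1982116699219), (141.91729736328125, 90.75106811523438), 75.99009704589844)
(np.float64(211.5121951219512), np.float64(150.58536585365854)) [ 0.5598129  -0.39910116  0.008     ] 41
(np.float64(299.2068965517241), np.float64(150.68965517241378)) [ 0.5838942  -0.30307759  0.008     ] 29
hole mid [ 0.57185355 -0.35108938  0.008     ] yaw -14.07858047660329 0.09899714487486429
block px [131 246] [184 266]
[ 0.5691196  -0.34986629  0.06      ]
shift mm [2.000e-01 2.308e+02 7.000e-01] spin -0.12 (cur yaw -14.12 )
```

```bash
python3 -m inch '[[[-1.6,45,1.1,0],[-1.6,90,1.1,0],[-1.6,135,1.1,0],[-1.6,170,1.1,0],[-1.6,200,1.1,0],[-1.6,220,1.1,0],[-1.6,230,1.1,0],[-1.6,230,1.1,0]]]'
python3 -m inch '[[[0,0,0,0],[0,0,0,0],[0,0,0,0],[0,0,0,0],[0,0,0,0],[0,0,0,0]]]' 0 60
python3 - <<'E'
from h import *
st(); snap('wrist','w2')
E
```

```text
clock: 4.3
tcp_pos: [0.5712, -0.3506, 0.0196]
orientation: [0.702, -0.701, 0.088, -0.086]
wrist_force: [-0.7, 0.2, -0.9]
finger_gap: 0.0852
clock: 4.9
tcp_pos: [0.5728, -0.3516, 0.0224]
orientation: [-0.702, 0.702, -0.086, 0.087]
wrist_force: [0.3, 0.4, 6.0]
finger_gap: 0.0212
t 4.9 tcp [ 0.5728 -0.3516  0.0224] F [0.3 0.4 6. ] gap 0.0212
[[0.97, 0.002, 0.242], [-0.242, -0.001, 0.97], [0.002, -1.0, -0.0]] [-0.67   0.619 -0.     0.95   0.    -0.425]
```

View pics/w2.png

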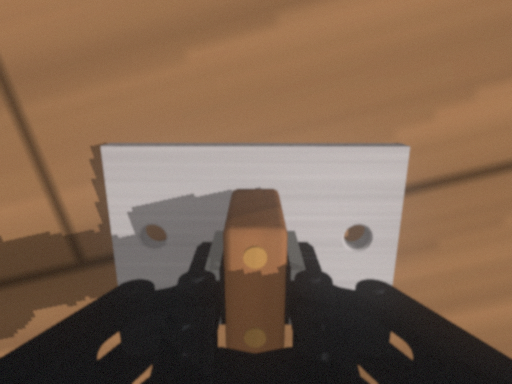

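The block is held (gap 21.2 mm), with the plate square in the jaws. Next I lift it and hover outward of the pins so the camera can see both past the plate.

```bash
python3 -m inch '[[[0,-20,0,0],[0,-50,0,0],[0,-90,0,0],[1,-130,30,0],[2,-170,70,0],[3,-200,115,0],[4,-220,160,0.5],[5,-230,205,1],[6,-230,250,1.6],[6,-230,290,1.6]]]' - 80
python3 -m inch '[[[0,0,35,0],[0,0,60,0],[0,0,68,0],[0,0,68,0],[0,0,68,0],[0,0,68,0]]]'
python3 - <<'E'
from h import *
st(); snap('wrist','w3'); snap('scene','s3')
E
```

```text
clock: 5.95
tcp_pos: [0.6484, -0.0688, 0.2509]
orientation: [0.701, -0.7, 0.096, -0.096]
wrist_force: [1.7, 0.2, -5.1]
finger_gap: 0.021
clock: 6.55
tcp_pos: [0.6662, -0.0074, 0.2509]
orientation: [-0.7, 0.701, -0.097, 0.096]
wrist_force: [-0.7, -1.1, -4.1]
finger_gap: 0.021
t 6.55 tcp [ 0.6662 -0.0074  0.2509] F [-0.7 -1.1 -4.1] gap 0.021
[[0.963, -0.001, 0.271], [-0.271, -0.0, 0.963], [-0.001, -1.0, -0.001]] [-1.310e-01  5.000e-01  3.730e-01  1.445e+00 -1.000e-03  1.430e-01]
```

View pics/w3.png

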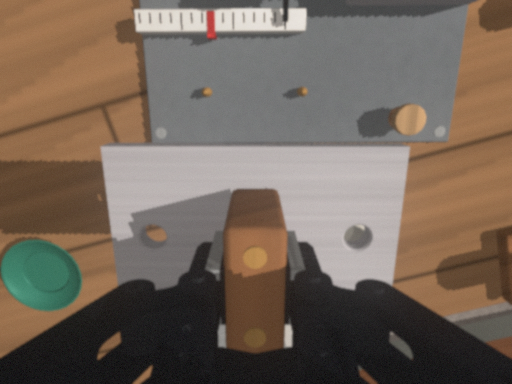

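The plate has not slipped; its holes are still at (155,234) and (358,237). Both pins are visible at (207,91) and (303,91), and the marker at (211,22).

```bash
python3 - <<'E'
from h import *
im=cv2.imread('pics/w3.png'); hsv=cv2.cvtColor(im,cv2.COLOR_BGR2HSV)
cv2.imwrite('pics/z4.png',np.hstack([cv2.resize(im[80:104,195:225],None,fx=12,fy=12,interpolation=0),cv2.resize(im[80:104,290:320],None,fx=12,fy=12,interpolation=0)]))
c=cam('wrist','w3'); P=[]
for x0 in (195,290):
    g=hsv[80:104,x0:x0+30]; m=(g[...,1]>100)&(g[...,0]<30); v=np.argwhere(m); print(v.min(0)+[80,x0],v.max(0)+[80,x0])
    uv=(v[:,1].mean()+x0,v[:,0].mean()+80); P.append(uv)
    print(uv,onz(c,uv,.022),onz(c,uv,.03))
A,B=[onz(c,u,.024) for u in P]; d=B-A; print('mid',(A+B)/2,'yaw',np.degrees(np.arctan2(-d[0],d[1])),np.linalg.norm(d))
# base near edge line y corners, scale edge
# plate in tool frame
s=json.load(open('pics/w3.json')); M=R(s['q'])
h=[onz(c,u,s['p'][2]-.0224+.01) for u in [(154.5,234),(358,237)]]
print('hole tool',[np.round(M.T@(x-s['p'])*1000,1) for x in h])
co=[onz(c,u,s['p'][2]-.0224+.01) for u in [(102,146),(409,146)]]
print('corner tool',[np.round(M.T@(x-s['p'])*1000,1) for x in co])
E
```

```text
[ 88 203] [ 95 211]
(np.float64(206.75862068965517), np.float64(91.60344827586206)) [ 0.58906688 -0.03717089  0.022     ] [ 0.58927054 -0.03610709  0.03      ]
[ 88 298] [ 94 306]
(np.float64(302.28846153846155), np.float64(90.9423076923077)) [0.61529488 0.05846074 0.022     ] [0.61493381 0.05746543 0.03      ]
mid [0.6021612  0.01065349 0.024     ] yaw -15.336862746995367 0.09862929554011136
hole tool [array([ -1.8,  12.4, -48.4]), array([-0.2, 12.4, 50.9])]
corner tool [array([-45. ,  12.5, -68.7]), array([-45. ,  12.4,  70.2])]
```

View pics/z4.png

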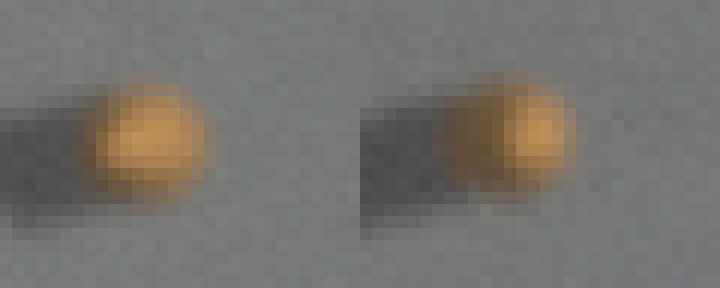

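```bash
python3 -m inch '[[[-20,0,0,0],[-45,-0,-0.8,0],[-60,20,-0.8,0],[-66.5,60,-0.8,0],[-66.5,100,-0.8,0],[-66.5,135,-0.8,0],[-66.5,160,-0.8,0],[-66.5,175,-0.8,0],[-66.5,180,-0.8,0],[-66.5,180,-0.8,0]]]'
python3 -m inch '[[[0,0,0,0],[0,0,0,0],[0,0,0,0]]]'
python3 - <<'E'
from h import *
st(); im=snap('wrist','w4'); snap('scene','s4')
cv2.imwrite('pics/z5.png',cv2.resize(im[130:330,90:420],None,fx=2.4,fy=2.4,interpolation=cv2.INTER_CUBIC))
E
```

```text
clock: 7.65
tcp_pos: [0.6019, 0.0105, 0.0709]
orientation: [-0.7, 0.701, -0.097, 0.096]
wrist_force: [-0.8, -0.2, -3.2]
finger_gap: 0.0211
clock: 7.95
tcp_pos: [0.6031, 0.011, 0.0725]
orientation: [-0.701, 0.701, -0.095, 0.097]
wrist_force: [-0.7, -0.4, -3.0]
finger_gap: 0.021
t 7.95 tcp [0.6031 0.011  0.0725] F [-0.7 -0.4 -3. ] gap 0.021
[[0.963, 0.002, 0.269], [-0.269, -0.0, 0.963], [0.002, -1.0, 0.0]] [-0.115  0.455 -0.146  0.967 -0.     0.158]
```

View pics/z5.png

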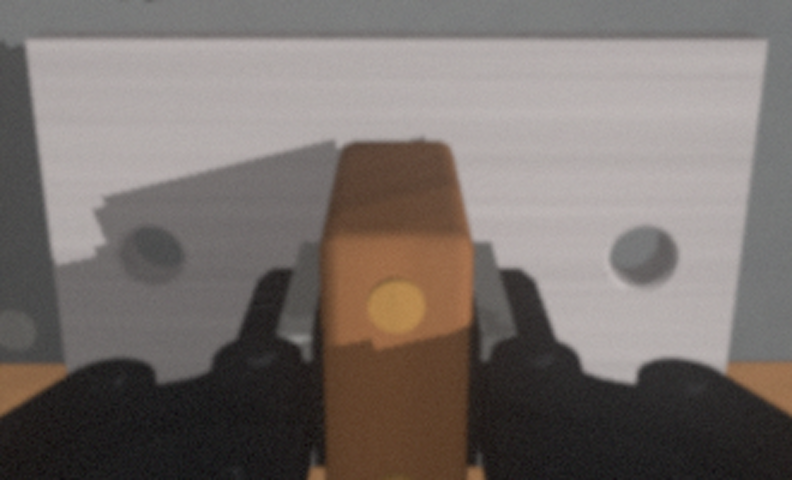

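View pics/w4.png

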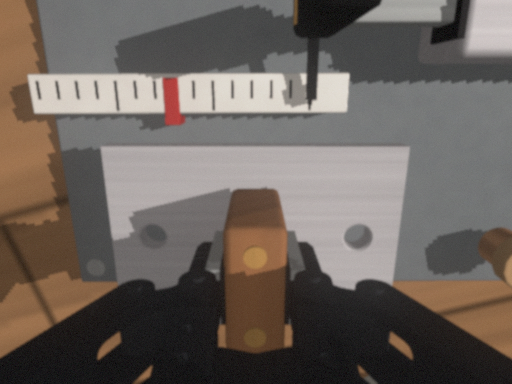

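The wrist view shows the plate edge at row 146, parallel to the scale edge at row 114 and the base edge at row 281, so yaw is right. The line of sight through the holes just misses the pins, so I use the scale ends and base edge to check the position.

```bash
python3 - <<'E'
from h import *
im=cv2.imread('pics/w4.png'); c=cam('wrist','w4')
s=json.load(open('pics/w4.json')); M=R(s['q']); p=np.array(s['p'])
T=lambda uv,z: M.T@(onz(c,uv,z)-p)*1000
g=cv2.cvtColor(im,cv2.COLOR_BGR2GRAY).astype(float)
# subpixel edges
def vedge(col,r0,r1):
    a=g[r0:r1,col-2:col+3].mean(1); d=np.diff(cv2.GaussianBlur(a[:,None],(1,3),0)[:,0]); k=np.argmax(abs(d)); return r0+k+.5
def hedge(row,c0,c1):
    a=g[row-1:row+2,c0:c1].mean(0); d=np.diff(a); k=np.argmax(abs(d)); return c0+k+.5
for col in (60,140,240,280,340):
    r=vedge(col,106,122) if col!=340 else vedge(col,106,122); t=T((col,r),.03); print('scale edge',col,r,np.round(t,1),'-> seat x',round(t[0]+57,1))
for col in (82,100,397,402):
    r=vedge(col,270,292); t=T((col,r),.012); print('base edge',col,r,np.round(t,1),'seat x',round(t[0]-55,1))
for row in (90,100,108):
    a=hedge(row,20,45); b=hedge(row,335,360); ta=T((a,row),.03); tb=T((b,row),.03); print('scale ends',a,b,np.round(ta,1),np.round(tb,1),'seat z from each',round(ta[2]+115,1),round(tb[2]-50,1))
for zz in (p[2]-.0124,): 
    for u in [(102,146),(409,146),(154.5,235.5),(358.5,237)]: print('plate',u,np.round(T(u,zz),1))
for sg in (-50,50):
    X=p+M@np.array([0,0,(sg+1)/1000.]); X[2]=.03; print('pin tip would project',proj(c,X))
tgt([.6,0,0],-15.6)
E
```

```text
scale edge 60 113.5 [ -57.2   42.3 -101.9] -> seat x -0.2
scale edge 140 112.5 [-57.7  42.3 -59.8] -> seat x -0.7
scale edge 240 112.5 [-57.7  42.3  -7.3] -> seat x -0.7
scale edge 280 112.5 [-57.7  42.4  13.7] -> seat x -0.7
scale edge 340 111.5 [-58.2  42.4  45.2] -> seat x -1.2
base edge 82 280.5 [  53.1   60.5 -114.5] seat x -1.9
base edge 100 281.5 [  53.8   60.6 -102.6] seat x -1.2
base edge 397 289.5 [59.9 60.6 95.9] seat x 4.9
base edge 402 289.5 [59.9 60.6 99.3] seat x 4.9
scale ends 36.5 347.5 [ -69.1   42.3 -112.2] [-69.1  42.3  48.3] seat z from each 2.8 -1.7
scale ends 31.5 347.5 [ -64.1   42.3 -115.7] [-64.1  42.3  48.7] seat z from each -0.7 -1.3
scale ends 32.5 346.5 [ -60.1   42.3 -115.9] [-60.   42.4  48.5] seat z from each -0.9 -1.5
plate (102, 146) [-45.   12.3 -68.6]
plate (409, 146) [-45.   12.3  70.2]
plate (154.5, 235.5) [ -1.   12.4 -48.4]
plate (358.5, 237) [-0.2 12.4 51.1]
pin tip would project [168.29016997 215.30091399]
pin tip would project [343.0311893  215.28787602]
shift mm [  0.2  72.  -11.5] spin -0.01 (cur yaw -15.61 )
```

```bash
python3 -m inch '[[[-0.5,0,-1.5,0],[-0.5,6,-1.5,0],[-0.5,12,-1.5,0],[-0.5,17,-1.5,0],[-0.5,17,-1.5,0],[-0.5,17,-1.5,0]]]'
python3 - <<'E'
from h import *
st(); im=snap('wrist','w5'); snap('side','d5')
cv2.imwrite('pics/z6.png',np.hstack([cv2.resize(im[215:260,130:180],None,fx=8,fy=8,interpolation=cv2.INTER_CUBIC),cv2.resize(im[215:260,335:385],None,fx=8,fy=8,interpolation=cv2.INTER_CUBIC)]))
c=cam('wrist','w5');s=json.load(open('pics/w5.json')); M=R(s['q']); p=np.array(s['p'])
for z,x,dz in [(.03,0,0),(.023,0,0)]:
  for sg in (-50,50):
    X=p+M@np.array([0,0,(sg+.9)/1000.]); X[2]=z; print('ideal pin',z,proj(c,X))
E
```

```text
clock: 8.65
tcp_pos: [0.6011, 0.0099, 0.0538]
orientation: [-0.701, 0.701, -0.096, 0.096]
wrist_force: [0.5, -0.1, -3.7]
finger_gap: 0.0208
t 8.65 tcp [0.6011 0.0099 0.0538] F [ 0.5 -0.1 -3.7] gap 0.0208
[[0.963, -0.001, 0.269], [-0.269, 0.0, 0.963], [-0.001, -1.0, -0.0]] [-0.117  0.47  -0.172  0.929 -0.     0.156]
ideal pin 0.03 [159.53091536 228.26169577]
ideal pin 0.03 [351.66182712 228.28140234]
ideal pin 0.023 [162.97235643 223.17503518]
ideal pin 0.023 [348.16592643 223.19264908]
```

View pics/z6.png

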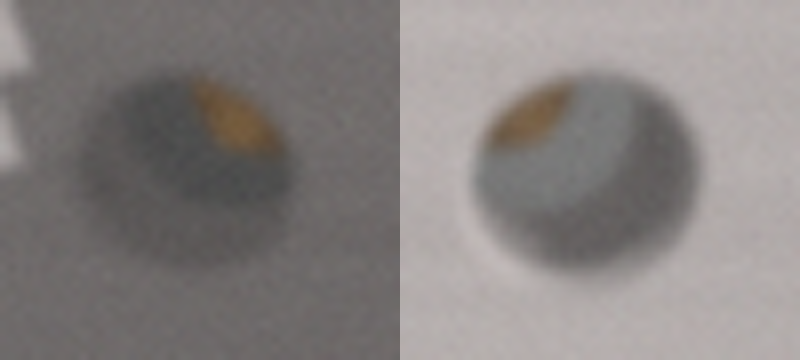

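Both pin tips show inside their holes, symmetric and within about 1 mm of the predicted spots at (160,228) and (352,228). I lower the plate gently and watch the force.

```bash
python3 -m inch '[[[0,3,0,0],[0,6,0,0],[0,9,0,0],[0,12,0,0],[0,12,0,0]]]'
python3 -m inch '[[[0,2,0,0],[0,4,0,0],[0,5,0,0],[0,5,0,0]]]'
python3 - <<'E'
from h import *
st(); im=snap('wrist','w6')
cv2.imwrite('pics/z7.png',np.hstack([cv2.resize(im[215:260,130:180],None,fx=8,fy=8,interpolation=cv2.INTER_CUBIC),cv2.resize(im[215:260,335:385],None,fx=8,fy=8,interpolation=cv2.INTER_CUBIC)]))
E
```

```text
clock: 9.25
tcp_pos: [0.6009, 0.0099, 0.0416]
orientation: [-0.701, 0.701, -0.096, 0.096]
wrist_force: [0.6, -0.2, -5.0]
finger_gap: 0.0211
clock: 9.65
tcp_pos: [0.6012, 0.0099, 0.0371]
orientation: [-0.701, 0.701, -0.096, 0.096]
wrist_force: [-0.0, 0.6, -4.3]
finger_gap: 0.0212
t 9.65 tcp [0.6012 0.0099 0.0371] F [-0.   0.6 -4.3] gap 0.0212
[[0.963, -0.0, 0.269], [-0.269, -0.0, 0.963], [-0.0, -1.0, -0.0]] [-0.117  0.487 -0.192  0.893 -0.     0.156]
```

View pics/z7.png

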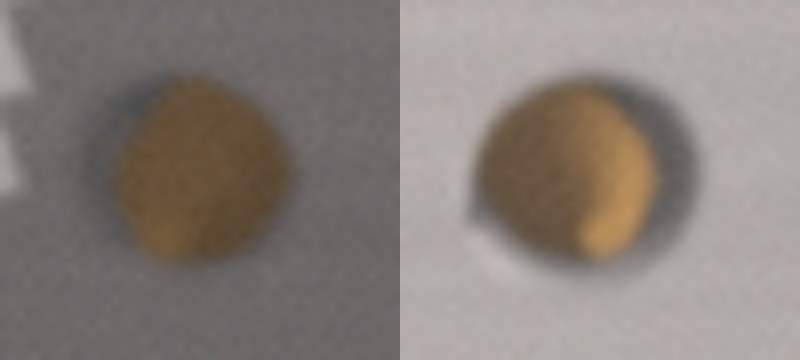

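Both pins now fill their holes and there is no contact force yet. I go the last few millimetres until contact shows.

```bash
python3 -m inch '[[[0,0.7,0,0],[0,1.4,0,0],[0,2,0,0],[0,2,0,0]]]'
python3 -m inch '[[[0,0.5,0,0],[0,1,0,0],[0,1,0,0]]]'
```

```text
clock: 10.1
tcp_pos: [0.6013, 0.0099, 0.0352]
orientation: [-0.701, 0.701, -0.096, 0.096]
wrist_force: [0.8, -0.5, -4.7]
finger_gap: 0.0211
clock: 10.4
tcp_pos: [0.6014, 0.0098, 0.0344]
orientation: [-0.701, 0.701, -0.096, 0.096]
wrist_force: [-0.9, 0.7, -3.5]
finger_gap: 0.0211
```

```bash
python3 -m inch '[[[0,0.5,0,0],[0,1,0,0],[0,1,0,0]]]'
```

```text
clock: 10.7
tcp_pos: [0.6014, 0.0099, 0.0344]
orientation: [-0.701, 0.701, -0.096, 0.096]
wrist_force: [-4.0, 0.5, 4.8]
finger_gap: 0.0211
```

```bash
python3 -m inch '[[[0,-0.5,0,0],[0,-0.5,0,0],[0,-0.5,0,0],[0,-0.5,0,0],[0,-0.5,0,0]]]' 50 60
python3 -m inch '[[[0,-15,0,0],[0,-40,0,0],[0,-80,0,0],[0,-120,0,0],[0,-150,0,0],[0,-150,0,0]]]'
python3 - <<'E'
from h import *
st(); im=snap('wrist','w7'); snap('scene','s7'); d=snap('side','d7')
a=cv2.imread('pics/s7.png')
cv2.imwrite('pics/z8.png',cv2.resize(a[140:225,210:325],None,fx=6,fy=6,interpolation=cv2.INTER_CUBIC))
E
```

```text
clock: 11.2
tcp_pos: [0.6015, 0.0098, 0.0337]
orientation: [-0.701, 0.701, -0.096, 0.096]
wrist_force: [-0.5, 0.8, -0.6]
finger_gap: 0.05
clock: 11.8
tcp_pos: [0.6043, 0.0096, 0.1892]
orientation: [0.701, -0.701, 0.093, -0.099]
wrist_force: [0.9, -0.5, -0.3]
finger_gap: 0.05
t 11.8 tcp [0.6043 0.0096 0.1892] F [ 0.9 -0.5 -0.3] gap 0.05
[[0.963, 0.009, 0.269], [-0.269, -0.001, 0.963], [0.009, -1.0, 0.001]] [-0.117  0.377  0.033  1.218 -0.     0.156]
```

View pics/w7.png

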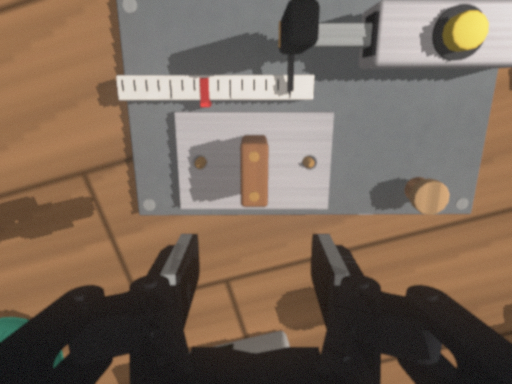

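View pics/z8.png

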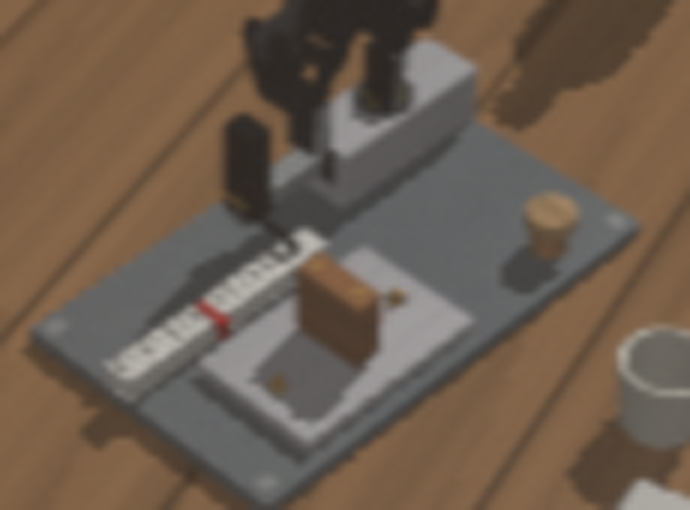

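The plate lies flat, both pins stand through its holes at (200,162) and (310,162), and the marker is undisturbed. Next is the button.

```bash
python3 - <<'E'
from h import *
c=cam('wrist','w7'); im=cv2.imread('pics/w7.png'); h=cv2.cvtColor(im,cv2.COLOR_BGR2HSV)
m=(h[...,0]>20)&(h[...,0]<35)&(h[...,1]>150); v=np.argwhere(m); uv=v.mean(0)[::-1]; print(uv, onz(c,uv,.070))
im=cv2.imread('pics/side0.png'); h=cv2.cvtColor(im,cv2.COLOR_BGR2HSV)
tgt([.5405,.1833,.085],-15.6)
E
```

```text
[453.65853659  33.6097561 ] [0.54044194 0.17215765 0.07      ]
shift mm [-104.9   98.1  150.7] spin -0.02 (cur yaw -15.62 )
```

```bash
python3 - <<'E'
from h import *
c=cam('wrist','w7'); print(onz(c,(466.5,30.5),.072))
E
python3 -m inch '[[[-20,0,30,0],[-45,0,60,0],[-70,0,95,0],[-95,0,130,0],[-105,0,150.5,0],[-105,30,150.5,0],[-105,60,150.5,0],[-105,75,150.5,0],[-105,75,150.5,0],[-105,75,150.5,0]]]' 0 60
python3 - <<'E'
from h import *
st();im=snap('wrist','w8'); im=snap('side','d8')
cv2.imwrite('pics/z9.png',cv2.resize(im[130:222,200:315],None,fx=6,fy=6,interpolation=cv2.INTER_CUBIC))
tgt([.5408,.1833,.072],-15.6)
E
```

```text
[0.54079652 0.17982716 0.072     ]
clock: 12.95
tcp_pos: [0.5398, 0.1828, 0.1076]
orientation: [-0.7, 0.701, -0.097, 0.095]
wrist_force: [0.7, -0.2, -0.0]
finger_gap: 0.0
t 12.95 tcp [0.5398 0.1828 0.1076] F [ 0.7 -0.2 -0. ] gap 0.0
[[0.963, -0.003, 0.269], [-0.269, -0.001, 0.963], [-0.002, -1.0, -0.001]] [ 0.186  0.371 -0.183  1.02  -0.     0.458]
shift mm [-0.6 37.3  0.1] spin -0.03 (cur yaw -15.63 )
```

View pics/w8.png

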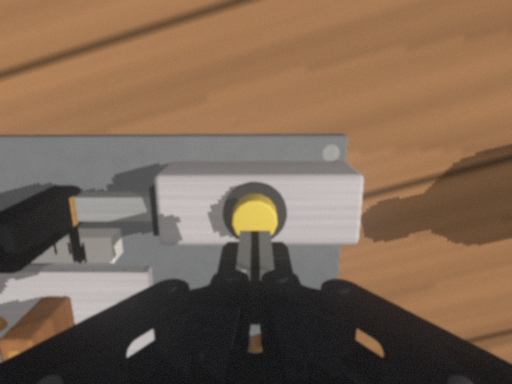

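View pics/z9.png

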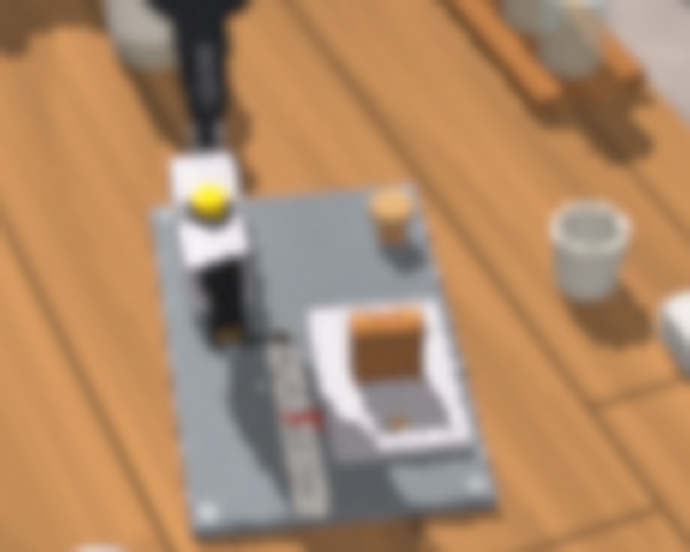

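```bash
python3 - <<'E'
from h import *
c=cam('wrist','w8');print(onz(c,(255.5,216),.072))
E
python3 -m inch '[[[0,15,0,0],[0,25,0,0],[0,32,0,0],[0,36,0,0],[0,40,0,0],[0,42,0,0],[0,42,0,0]]]'
```

```text
[0.53779548 0.18427061 0.072     ]
clock: 13.75
tcp_pos: [0.5407, 0.183, 0.0669]
orientation: [-0.7, 0.701, -0.096, 0.096]
wrist_force: [-0.9, -0.8, 3.4]
finger_gap: 0.0003
```

```bash
python3 -m inch '[[[0,1,0,0],[0,2,0,0],[0,3,0,0],[0,3,0,0],[0,3,0,0]]]'
python3 -m inch '[[[0,0.5,0,0],[0,1,0,0],[0,1,0,0],[0,1,0,0],[0,1,0,0]]]'
```

```text
clock: 14.25
tcp_pos: [0.5408, 0.183, 0.0641]
orientation: [-0.701, 0.701, -0.096, 0.096]
wrist_force: [-2.2, -1.3, 6.3]
finger_gap: -0.0
clock: 14.75
tcp_pos: [0.5408, 0.183, 0.0639]
orientation: [-0.701, 0.701, -0.096, 0.096]
wrist_force: [-4.8, -1.2, 11.5]
finger_gap: -0.0003
```

```bash
python3 - <<'E'
from h import *
st();im=snap('wrist','w9'); im=snap('side','d9')
E
```

```text
t 14.75 tcp [0.5408 0.183  0.0639] F [-4.8 -1.2 11.5] gap -0.0003
[[0.963, 0.001, 0.269], [-0.269, -0.0, 0.963], [0.001, -1.0, 0.0]] [ 0.186  0.408 -0.244  0.918 -0.     0.458]
```

View pics/w9.png

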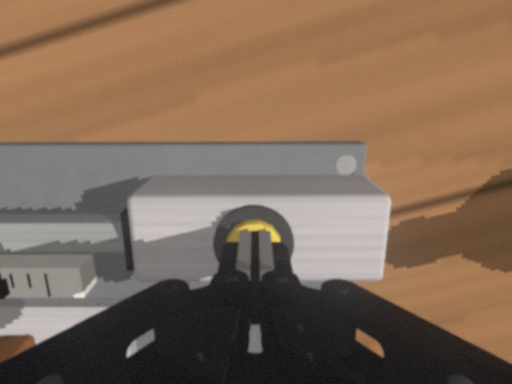

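The button is bottomed (11.5 N at z 0.0639) and the arm has popped out. I rise and go over the grip.

```bash
python3 -m inch '[[[0,-30,0,0],[0,-75,0,0],[0,-120,-10,0],[0,-130,-55,0],[0,-130,-100,0],[0,-130,-130,0],[0,-130,-142.5,0],[0,-130,-142.5,0],[0,-130,-142.5,0]]]' 60 60
python3 - <<'E'
from h import *
st();im=snap('wrist','w10'); im=snap('side','d10')
E
```

```text
clock: 15.75
tcp_pos: [0.503, 0.0463, 0.1927]
orientation: [0.701, -0.7, 0.096, -0.096]
wrist_force: [0.5, 0.7, 0.6]
finger_gap: 0.0603
t 15.75 tcp [0.503  0.0463 0.1927] F [0.5 0.7 0.6] gap 0.0603
[[0.963, 0.001, 0.269], [-0.269, 0.001, 0.963], [0.0, -1.0, 0.001]] [-6.800e-02  1.940e-01 -2.070e-01  1.169e+00  1.000e-03  2.050e-01]
```

View pics/w10.png

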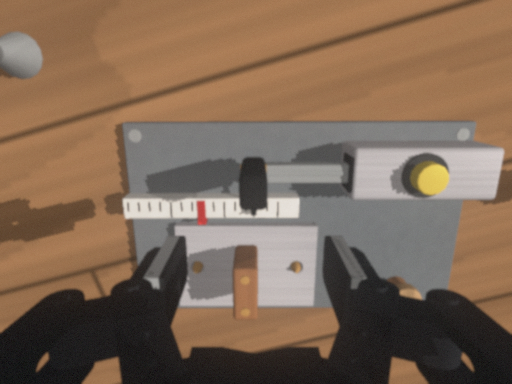

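The wrist view shows the grip at (253,185), centred between the jaws, the pointer tip near (254,213), the marker at (202,212), and the plate still seated. I work out the marker distance from here.

```bash
python3 - <<'E'
from h import *
c=cam('wrist','w10'); im=cv2.imread('pics/w10.png'); h=cv2.cvtColor(im,cv2.COLOR_BGR2HSV)
s=json.load(open('pics/w10.json')); M=R(s['q']); p=np.array(s['p'])
T=lambda uv,z: M.T@(onz(c,uv,z)-p)*1000
m=((h[...,0]<8)|(h[...,0]>172))&(h[...,1]>150)&(h[...,2]>90); m[:190]=0;m[230:]=0; m[:,:190]=0;m[:,215:]=0
v=np.argwhere(m); print('marker px',v.min(0),v.max(0),v.mean(0)); uv=v.mean(0)[::-1]; print('marker tool',T(uv,.031))
print('scale ends',T((124,208),.03),T((299,208),.03))
for z in (.107,.037):
  print('grip proj',[np.round(proj(c,p+M@np.array([x,0,zz])*1e-3+np.array([0,0,z-p[2]])),0).tolist() for x in(-13,13) for zz in (-10,10)])
cv2.imwrite('pics/z10.png',cv2.resize(im[145:230,180:310],None,fx=6,fy=6,interpolation=cv2.INTER_CUBIC))
E
```

```text
marker px [202 198] [223 205] [212.95867769 201.15702479]
marker tool [ 42.95942961 161.64249224 -49.8649988 ]
scale ends [  38.36460693  162.59322262 -122.18121048] [ 38.40205209 162.70090697  41.96883993]
grip proj [[239.0, 175.0], [269.0, 175.0], [240.0, 211.0], [268.0, 211.0]]
grip proj [[243.0, 155.0], [266.0, 155.0], [243.0, 184.0], [265.0, 184.0]]
```

View pics/z10.png

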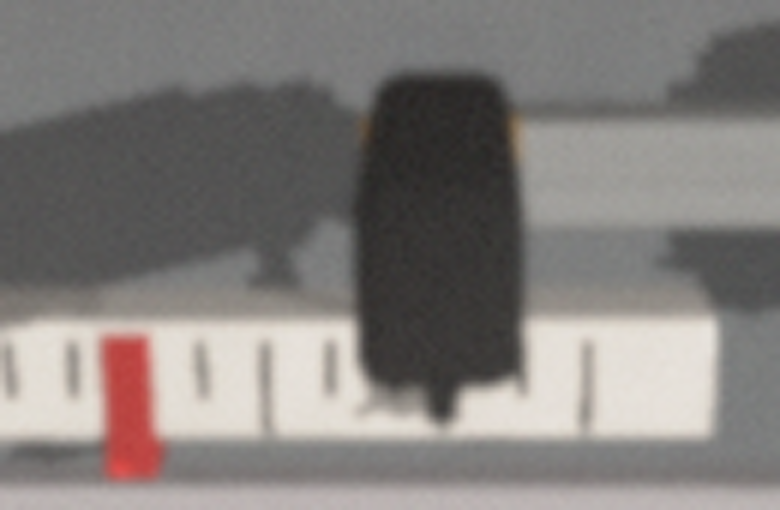

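```bash
python3 -m inch '[[[0,40,-0.5,0],[0,80,-0.5,0],[0,105,-0.5,0],[0,118,-0.5,0],[0,124,-0.5,0],[0,124,-0.5,0]]]'
python3 -m inch '[[[0,0,0,0],[0,0,0,0],[0,0,0,0],[0,0,0,0],[0,0,0,0]]]' 0 60
python3 - <<'E'
from h import *
st();im=snap('wrist','w11'); im=snap('side','d11')
E
```

```text
clock: 16.45
tcp_pos: [0.502, 0.0462, 0.068]
orientation: [-0.701, 0.701, -0.096, 0.095]
wrist_force: [0.6, 0.1, 0.2]
finger_gap: 0.0601
clock: 16.95
tcp_pos: [0.5031, 0.0453, 0.0698]
orientation: [0.701, -0.701, 0.095, -0.097]
wrist_force: [-0.4, 0.8, 6.5]
finger_gap: 0.0198
t 16.95 tcp [0.5031 0.0453 0.0698] F [-0.4  0.8  6.5] gap 0.0198
[[0.963, 0.002, 0.269], [-0.269, -0.0, 0.963], [0.002, -1.0, 0.0]] [-0.069  0.289 -0.406  0.873 -0.     0.203]
```

View pics/w11.png

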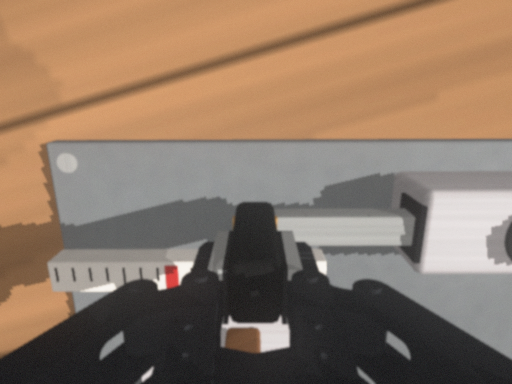

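```bash
python3 - <<'E'
from h import *
c=cam('wrist','w10'); s=json.load(open('pics/w10.json')); M=R(s['q']); p=np.array(s['p'])
T=lambda uv,z: M.T@(onz(c,uv,z)-p)*1000
a=T((253.3,214),.033); b=T((201.2,212.9),.031); print(a,b,b[2]-a[2])
E
python3 -m inch '[[[0,0,-6,0],[0,0,-14,0],[0,0,-22,0],[0,0,-30,0],[0,0,-37,0],[0,0,-42,0],[0,0,-46,0],[0,0,-48,0],[0,0,-48,0],[0,0,-48,0]]]'
python3 - <<'E'
from h import *
st();im=snap('wrist','w12'); d=snap('side','d12'); s=snap('scene','s12')
cv2.imwrite('pics/z12.png',cv2.resize(d[150:222,215:315],None,fx=7,fy=7,interpolation=cv2.INTER_CUBIC))
cv2.imwrite('pics/z13.png',cv2.resize(s[140:225,210:325],None,fx=6,fy=6,interpolation=cv2.INTER_CUBIC))
E
```

```text
[ 43.25878851 159.67473028  -0.89717318] [ 42.90015366 161.64249687 -49.82181859] -48.92464541102636
clock: 18.05
tcp_pos: [0.4905, -0.0007, 0.0699]
orientation: [0.701, -0.7, 0.095, -0.097]
wrist_force: [-0.3, 1.3, 5.8]
finger_gap: 0.0191
t 18.05 tcp [ 0.4905 -0.0007  0.0699] F [-0.3  1.3  5.8] gap 0.0191
[[0.963, 0.003, 0.269], [-0.269, 0.001, 0.963], [0.002, -1.0, 0.001]] [-0.166  0.263 -0.442  0.863  0.001  0.106]
```

View pics/w12.png

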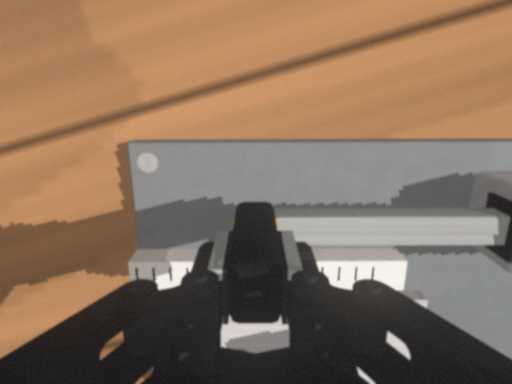

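View pics/z12.png

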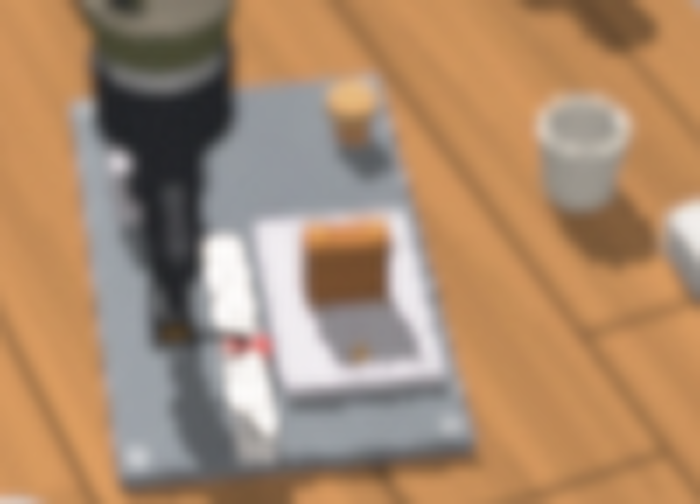

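View pics/z13.png

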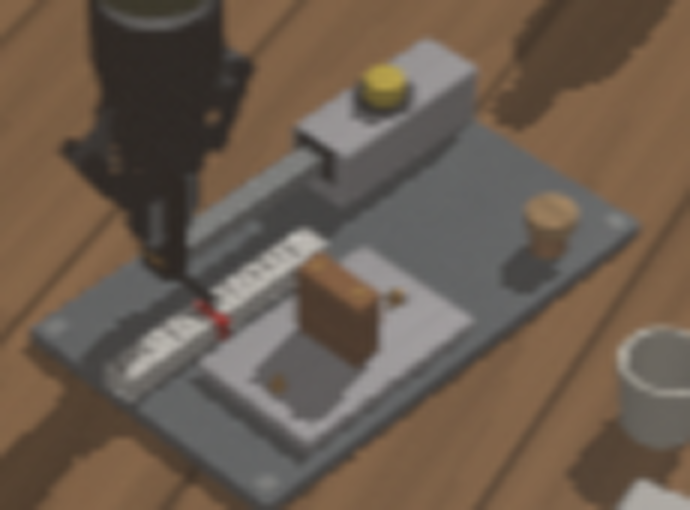

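Pointer and marker nearly coincide, with the pointer slightly on the tube side. I check with the scale ends in the wrist view.

```bash
python3 - <<'E'
from h import *
im=cv2.imread('pics/w12.png')
a=cv2.resize(im[240:300,120:210],None,fx=8,fy=8,interpolation=cv2.INTER_CUBIC);
cv2.imwrite('pics/z14.png',a)
a=cv2.resize(im[240:315,310:430],None,fx=6,fy=6,interpolation=cv2.INTER_CUBIC);
cv2.imwrite('pics/z15.png',a)
E
```

```text
(no output)
```

View pics/z14.png

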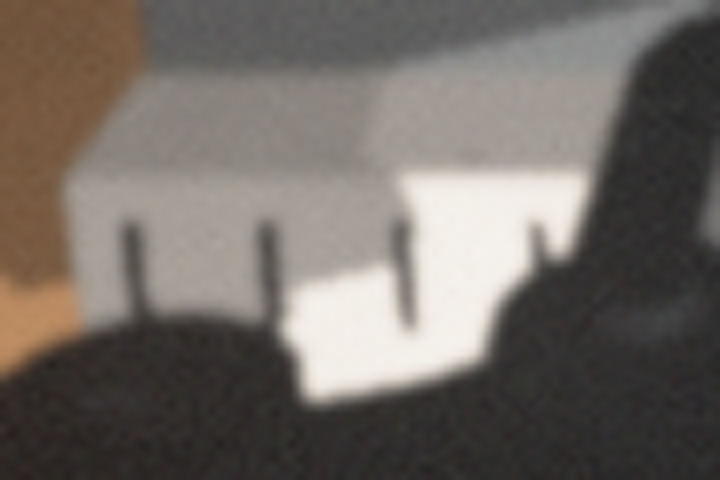

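View pics/z15.png

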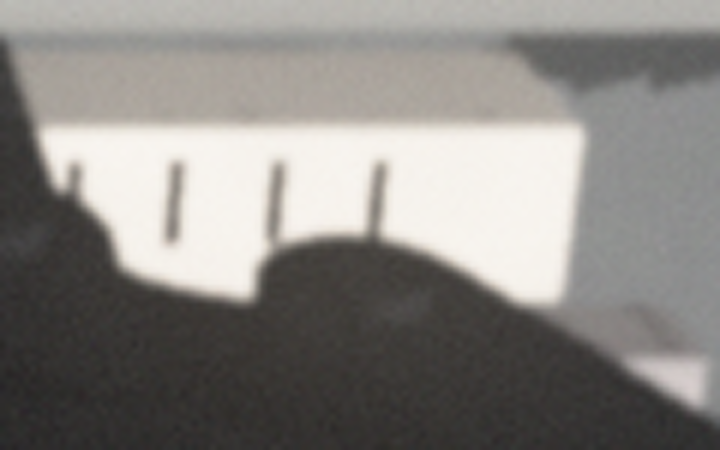

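```bash
python3 - <<'E'
from h import *
def Tf(f):
    c=cam('wrist',f); s=json.load(open(f'pics/{f}.json')); M=R(s['q']); p=np.array(s['p'])
    return lambda uv,z: M.T@(onz(c,uv,z)-p)*1000
# marker as fraction along the scale (from -y end), from three wrist views
for f,(r0,r1,c0,c1) in dict(w4=(70,125,155,190),w7=(70,108,195,218),w10=(195,225,190,215)).items():
    im=cv2.imread(f'pics/{f}.png'); h=cv2.cvtColor(im,cv2.COLOR_BGR2HSV); T=Tf(f)
    m=((h[...,0]<8)|(h[...,0]>172))&(h[...,1]>140)&(h[...,2]>90); mm=np.zeros_like(m); mm[r0:r1,c0:c1]=m[r0:r1,c0:c1]
    v=np.argwhere(mm); rows=np.unique(v[:,0]); 
    g=cv2.cvtColor(im,cv2.COLOR_BGR2GRAY).astype(float)
    # use rows in middle of scale top
    mid={'w4':range(88,106),'w7':range(82,96),'w10':range(202,214)}[f]
    S={'w4':(20,360),'w7':(105,325),'w10':(112,312)}[f]
    out=[]
    for r in mid:
        cc=v[v[:,0]==r,1]
        if len(cc)<3: continue
        wh=np.where((h[r,S[0]:S[1],2]>150)&(h[r,S[0]:S[1],1]<60))[0]+S[0]
        a,b,k=T((wh.min()-.5,r),.03)[2],T((wh.max()+.5,r),.03)[2],T((cc.mean(),r),.031)[2]
        out.append((b-a,(k-a)/(b-a)*165))
    print(f,np.round(np.median(out,0),2),np.round(np.std(out,0),2))
T=Tf('w12'); a=T((127.7,261.2),.03);b=T((407.1,260.75),.03); print(a,b,'pointer from end', (0-a[2])/(b[2]-a[2])*165)
# pointer/grip centre in w12: grip at top, cols
im=cv2.imread('pics/w12.png'); print([int(x) for x in im[222,205:310].mean(1)])
E
```

```text
w4 [164.65  73.14] [0.2  0.11]
w7 [165.5   73.03] [0.32 0.17]
w10 [165.95  72.87] [0.41 0.23]
[ 27.66355102  39.82327621 -74.15996199] [27.47736787 40.04143414 90.00492077] pointer from end 74.53721845355813
[94, 92, 93, 91, 93, 94, 89, 90, 93, 94, 92, 93, 92, 92, 92, 89, 93, 92, 89, 90, 90, 89, 94, 90, 89, 92, 91, 95, 88, 67, 51, 40, 41, 43, 39, 40, 38, 38, 41, 43, 37, 43, 40, 40, 38, 38, 38, 41, 41, 38, 40, 40, 43, 40, 44, 42, 40, 41, 42, 41, 41, 39, 46, 45, 44, 41, 46, 52, 48, 55, 94, 139, 166, 180, 180, 178, 178, 180, 179, 180, 179, 181, 180, 179, 179, 181, 181, 180, 183, 180, 180, 179, 177, 181, 180, 180, 182, 181, 181, 179, 182, 182, 181, 179, 181]
```

```bash
python3 - <<'E'
from h import *
def Tf(f):
    c=cam('wrist',f); s=json.load(open(f'pics/{f}.json')); M=R(s['q']); p=np.array(s['p'])
    return lambda uv,z: M.T@(onz(c,uv,z)-p)*1000
for f,rows in dict(w11=range(235,310,8),w12=range(235,310,8)).items():
    im=cv2.imread(f'pics/{f}.png').mean(2)
    print(f,[[int(v) for v in im[r,222:290:3]] for r in (245,262,300)])
# side / scene: where would pointer at marker project vs observed
for n,f,a0,a1,(x0,y0,x1,y1) in [('side','d12','side0','d7',(235,185,262,210)),('scene','s12','scene0','s7',(232,183,258,202))]:
    im=cv2.imread(f'pics/{f}.png'); b=cv2.imread(f'pics/{a0}.png')
    o=np.hstack([cv2.resize(q[y0:y1,x0:x1],None,fx=14,fy=14,interpolation=cv2.INTER_NEAREST) for q in (b,im)])
    cv2.imwrite(f'pics/q_{n}.png',o); print(o.shape)
E
```

```text
w11 [[103, 97, 40, 36, 31, 37, 37, 39, 37, 43, 39, 38, 37, 36, 42, 42, 38, 42, 43, 42, 56, 117, 120], [109, 46, 38, 37, 31, 36, 39, 42, 41, 39, 39, 40, 41, 42, 40, 40, 42, 43, 46, 44, 42, 53, 116], [35, 38, 36, 32, 31, 33, 29, 33, 39, 32, 33, 30, 37, 33, 35, 35, 37, 32, 39, 36, 37, 42, 42]]
w12 [[101, 96, 43, 41, 31, 38, 33, 35, 37, 38, 34, 38, 31, 37, 39, 37, 44, 40, 45, 40, 54, 113, 118], [103, 41, 36, 31, 39, 39, 38, 39, 32, 38, 39, 38, 37, 38, 38, 41, 42, 36, 40, 47, 40, 50, 108], [38, 38, 37, 34, 35, 32, 34, 30, 35, 32, 34, 33, 34, 35, 41, 33, 34, 33, 36, 35, 33, 42, 36]]
(350, 756, 3)
(266, 728, 3)
```

View pics/q_side.png

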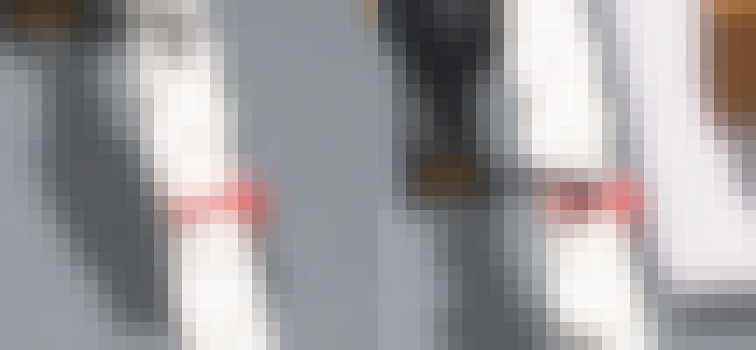

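View pics/q_scene.png

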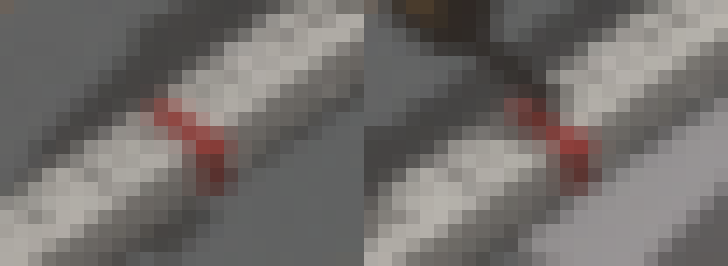

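```bash
python3 - <<'E'
from h import *
def Tf(f):
    c=cam('wrist',f); s=json.load(open(f'pics/{f}.json')); M=R(s['q']); p=np.array(s['p'])
    return lambda uv,z: M.T@(onz(c,uv,z)-p)*1000
for f,rs in (('w10',(180,190,200)),('w11',(225,235,245,255)),('w12',(225,235,245,255))):
    g=cv2.imread(f'pics/{f}.png').mean(2); T=Tf(f); o=[]
    for r in rs:
        d=np.where(g[r,215:300]<62)[0]+215
        l,rr=d.min()-.5,d.max()+.5; z=.107; o.append((l,rr,round(T(((l+rr)/2,r),z)[2],2)))
    print(f,o)
def dark(n,base,now,z,R0):
    pass
# side/scene: profile along scale direction: darkness (pointer) vs redness
yh=np.array([.269,.963,0]);xh=np.array([.963,-.269,0]); seat=np.array([.6015,.0108,0])
for n,a,b in (('side','side0','d12'),('scene','scene0','s12')):
    c=cam(n); A=cv2.imread(f'pics/{a}.png').astype(np.float32);B=cv2.imread(f'pics/{b}.png').astype(np.float32)
    ys=np.arange(-130,-50,.5)
    def prof(I,xx,z=.031):
        P=np.array([proj(c,seat+xh*(xx-45)*1e-3+yh*(y+50)*1e-3+np.array([0,0,z])) for y in ys]).astype(np.float32)
        return cv2.remap(I,P[:,0:1],P[:,1:2],cv2.INTER_LINEAR)[:,0]
    for xx in (-32,-29,-26):
        p=prof(A,xx); red=np.clip(p[:,2]-p[:,1]-np.median(p[:,2]-p[:,1])-8,0,None); w=red
        q=prof(B,xx); dk=np.clip(p[:,2]-q[:,2]-15,0,None); dk[(abs(ys-(ys*w).sum()/w.sum())>14)]=0
        print(n,xx,'red y',round((ys*w).sum()/w.sum(),2),'pointer y',round((ys*dk).sum()/max(dk.sum(),1),2), dk.max())
E
```

```text
w10 [(np.float64(238.5), np.float64(264.5), np.float64(-1.76)), (np.float64(239.5), np.float64(265.5), np.float64(-1.09)), (np.float64(240.5), np.float64(264.5), np.float64(-1.1))]
w11 [(np.float64(233.5), np.float64(274.5), np.float64(0.23)), (np.float64(228.5), np.float64(280.5), np.float64(0.4)), (np.float64(226.5), np.float64(299.5), np.float64(3.24)), (np.float64(224.5), np.float64(284.5), np.float64(0.39))]
w12 [(np.float64(233.5), np.float64(274.5), np.float64(0.23)), (np.float64(228.5), np.float64(280.5), np.float64(0.4)), (np.float64(226.5), np.float64(299.5), np.float64(3.24)), (np.float64(224.5), np.float64(284.5), np.float64(0.39))]
side -32 red y -95.18 pointer y -84.9 38.5
side -29 red y -95.56 pointer y -86.55 49.75
side -26 red y -96.04 pointer y -89.4 65.78125
scene -32 red y nan pointer y -85.72 14.1796875
scene -29 red y -92.32 pointer y -89.21 50.746094
scene -26 red y -92.76 pointer y -90.64 61.898438<stdin>:23: RuntimeWarning: invalid value encountered in scalar divide
<stdin>:24: RuntimeWarning: invalid value encountered in scalar divide
```

Three independent wrist views put the marker 73.0 mm from the scale end, while the grip is at 74.9 mm; so pull another 1.8 mm.

```bash
python3 -m inch '[[[0,0,-1,0],[0,0,-1.8,0],[0,0,-1.8,0],[0,0,-1.8,0],[0,0,-1.8,0],[0,0,-1.8,0]]]'
python3 - <<'E'
from h import *
st();im=snap('wrist','w13'); d=snap('side','d13'); s=snap('scene','s13')
cv2.imwrite('pics/z16.png',cv2.resize(im[240:300,120:210],None,fx=8,fy=8,interpolation=cv2.INTER_CUBIC))
cv2.imwrite('pics/z17.png',cv2.resize(im[240:315,310:430],None,fx=6,fy=6,interpolation=cv2.INTER_CUBIC))
o=[]
for n,f,a0,(x0,y0,x1,y1) in [('side','d13','side0',(235,185,262,205)),('scene','s13','scene0',(232,183,259,203))]:
    i=cv2.imread(f'pics/{f}.png'); b=cv2.imread(f'pics/{a0}.png')
    o.append(np.hstack([cv2.resize(q[y0:y1,x0:x1],None,fx=14,fy=14,interpolation=cv2.INTER_NEAREST) for q in (b,i)]))
cv2.imwrite('pics/q13.png',np.vstack(o))
E
```

```text
clock: 18.8
tcp_pos: [0.49, -0.0023, 0.0699]
orientation: [0.701, -0.7, 0.095, -0.097]
wrist_force: [1.0, 3.1, 5.3]
finger_gap: 0.0194
t 18.8 tcp [ 0.49   -0.0023  0.0699] F [1.  3.1 5.3] gap 0.0194
[[0.963, 0.003, 0.269], [-0.269, 0.001, 0.963], [0.002, -1.0, 0.001]] [-0.169  0.263 -0.443  0.862  0.001  0.103]
```

View pics/q13.png

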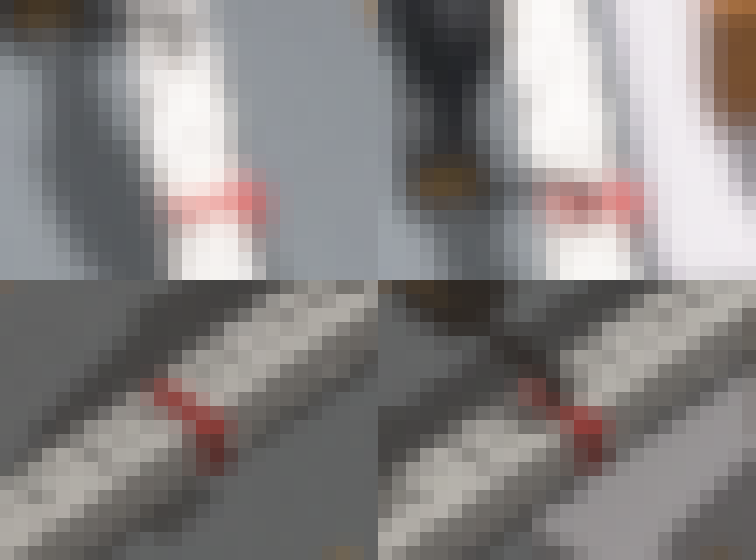

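View pics/z16.png

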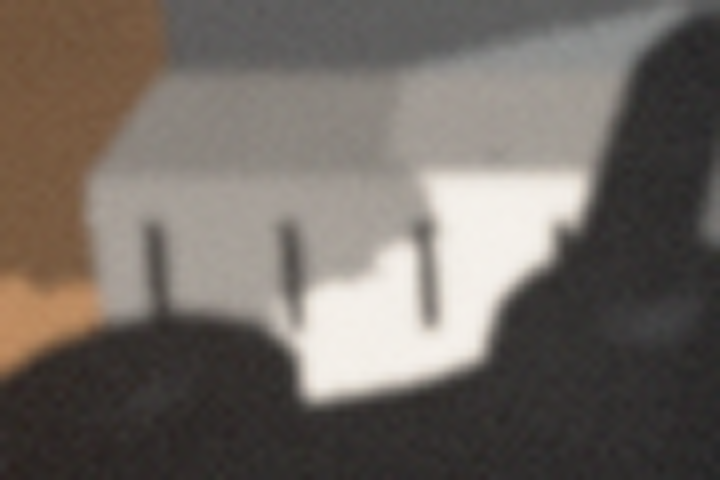

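View pics/z17.png

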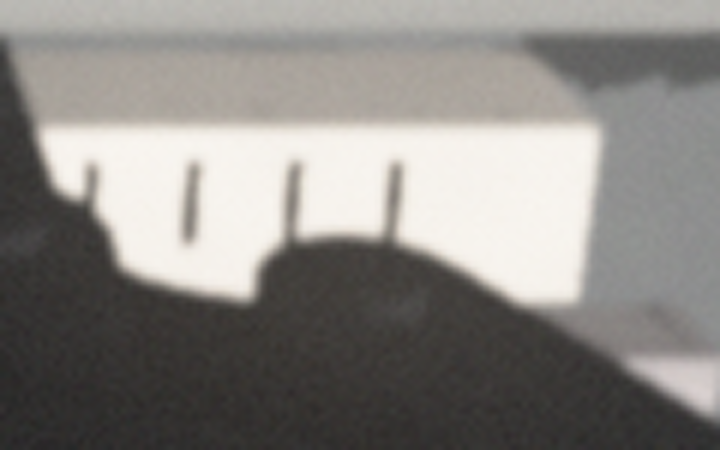

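```bash
python3 - <<'E'
from h import *
T=None
c=cam('wrist','w13'); s=json.load(open('pics/w13.json')); M=R(s['q']); p0=np.array(s['p'])
T=lambda uv,z: M.T@(onz(c,uv,z)-p0)*1000
a=T((120+88.5/8-.5,240+173.5/8-.5),.03)[2]; b=T((310+601.5/6-.5,240+127.5/6-.5),.03)[2]; print('grip centre from end',(.35-a)/(b-a)*165,'marker 73.05')
yh=np.array([.269,.963,0]);xh=np.array([.963,-.269,0]); seat=np.array([.6015,.0108,0]); ys=np.arange(-115,-70,.25)
for n,a,b in (('side','side0','d13'),('scene','scene0','s13'),('side','side0','d12'),('scene','scene0','s12')):
    c=cam(n); A=cv2.imread(f'pics/{a}.png').astype(np.float32);B=cv2.imread(f'pics/{b}.png').astype(np.float32)
    def prof(I,xx,z):
        P=np.array([proj(c,seat+xh*(xx-45)*1e-3+yh*(y+50)*1e-3+np.array([0,0,z])) for y in ys]).astype(np.float32)
        return cv2.remap(I,P[:,0:1],P[:,1:2],cv2.INTER_CUBIC)[:,0]
    for xx in (-27,-24,-22):
        p=prof(A,xx,.031); w=np.clip(p[:,2]-p[:,1]-20,0,None); ry=(ys*w).sum()/w.sum()
        p=prof(A,xx,.034); q=prof(B,xx,.034); d=p[:,2]-q[:,2]; i=np.argmax(d); dk=np.clip(d-.4*d[i],0,None); dk[abs(ys-ys[i])>7]=0
        print(n,b,xx,'red',round(ry,2),'ptr',round((ys*dk).sum()/dk.sum(),2),d[i])
E
```

```text
grip centre from end 73.25114924767861 marker 73.05
side d13 -27 red -95.98 ptr -89.29 70.58035
side d13 -24 red -95.85 ptr -91.41 77.89186
side d13 -22 red -95.47 ptr -92.63 82.78262
scene s13 -27 red -92.7 ptr -88.79 57.091927
scene s13 -24 red -93.25 ptr -89.9 86.79781
scene s13 -22 red -93.25 ptr -90.88 93.961586
side d12 -27 red -95.98 ptr -88.59 82.34311
side d12 -24 red -95.85 ptr -91.0 94.43153
side d12 -22 red -95.47 ptr -91.54 101.87558
scene s12 -27 red -92.7 ptr -87.88 67.15233
scene s12 -24 red -93.25 ptr -88.46 94.727844
scene s12 -22 red -93.25 ptr -89.24 91.05078
```

The wrist check gives 73.25 against 73.05 mm. The fixed cameras read the pointer slightly on the tube side, so I calibrate their bias with the known home position (y −20).

```bash
python3 - <<'E'
from h import *
yh=np.array([.269,.963,0]);xh=np.array([.963,-.269,0]); seat=np.array([.6015,.0108,0])
def run(n,base,img,lo,hi,xx,z=.033):
    ys=np.arange(lo,hi,.25); c=cam(n); A=cv2.imread(f'pics/{base}.png').astype(np.float32);B=cv2.imread(f'pics/{img}.png').astype(np.float32)
    P=np.array([proj(c,seat+xh*(xx-45)*1e-3+yh*(y+50)*1e-3+np.array([0,0,z])) for y in ys]).astype(np.float32)
    f=lambda I:cv2.remap(I,P[:,0:1],P[:,1:2],cv2.INTER_LINEAR)[:,0]
    d=1-f(B)[:,2]/f(A)[:,2]; i=np.argmax(d); k=np.clip(d-.4*d[i],0,None); k[abs(ys-ys[i])>7]=0
    return round((ys*k).sum()/k.sum(),2),round(float(d[i]),2)
for xx in (-26,-24,-22):
  print(xx,'home side',run('side','d13','side0',-40,0,xx),'home scene',run('scene','s13','scene0',-40,0,xx),'now side',run('side','side0','d13',-110,-75,xx),'now scene',run('scene','scene0','s13',-110,-75,xx),run('scene','s7','s13',-110,-75,xx))
E
```

```text
-26 home side (np.float64(-18.05), 0.36) home scene (np.float64(-18.78), 0.5) now side (np.float64(-89.22), 0.29) now scene (np.float64(-88.81), 0.5) (np.float64(-88.83), 0.51)
-24 home side (np.float64(-18.45), 0.37) home scene (np.float64(-19.25), 0.57) now side (np.float64(-90.16), 0.3) now scene (np.float64(-89.94), 0.56) (np.float64(-89.98), 0.57)
-22 home side (np.float64(-19.18), 0.36) home scene (np.float64(-20.15), 0.47) now side (np.float64(-91.33), 0.31) now scene (np.float64(-91.15), 0.54) (np.float64(-91.23), 0.55)
```

The fixed cameras give about 71.2 mm of travel and the wrist about 71.8, against 71.95 needed. A last 0.4 mm, then check stability and hand in.

```bash
python3 -m inch '[[[0,0,-0.4,0],[0,0,-0.4,0],[0,0,-0.4,0],[0,0,-0.4,0],[0,0,-0.4,0],[0,0,-0.4,0]]]'
python3 - <<'E'
from h import *
st();s=snap('scene','s14')
cv2.imwrite('pics/z18.png',cv2.resize(s[140:225,210:325],None,fx=6,fy=6,interpolation=cv2.INTER_CUBIC))
E
```

```text
clock: 19.55
tcp_pos: [0.4899, -0.0027, 0.0698]
orientation: [0.701, -0.7, 0.095, -0.097]
wrist_force: [0.8, 3.1, 5.3]
finger_gap: 0.0193
t 19.55 tcp [ 0.4899 -0.0027  0.0698] F [0.8 3.1 5.3] gap 0.0193
[[0.963, 0.003, 0.269], [-0.269, 0.001, 0.963], [0.002, -1.0, 0.001]] [-0.17   0.262 -0.444  0.862  0.001  0.102]
```

View pics/z18.png

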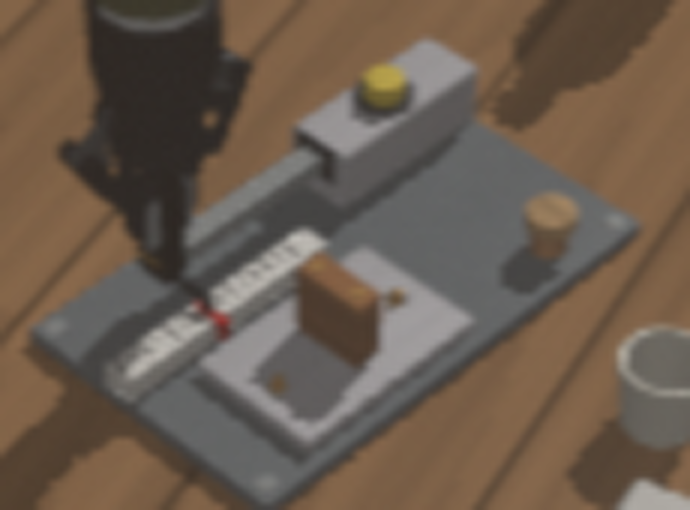

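The pointer lies on the marker, the plate is seated, and the 3.1 N along the arm matches the spring at this travel.

```bash
python3 -c "
from workcell import env
print(env.hand_in())"
```

```text
the job is handed in; nothing more can be done
None
```

The job is handed in at about 19.6 s, still holding the grip. The plate lies flush over both pins and was let go. I then pressed the button right down (z 0.0639, 11.5 N) and pulled the arm out to the red marker.

**Last checks:**
- **Plate and marker:** both pins stand through the plate's holes. The red marker looked unmoved, and nothing in the last view of the jig looked disturbed; I did not check each bystander separately.
- **Grip and spring:** the jaws hold the grip at a 19.3 mm gap. The 3.1 N along the arm matches its spring at this travel.
- **Pointer position:** the two estimates disagreed slightly. The wrist camera put the pointer 0.2 mm short of the marker, and the two fixed cameras about 0.7 mm short. I pulled a last 0.4 mm between the two, so expect it within about 0.5 mm; the fingers hid the pointer from the wrist camera. I only looked at the scene picture after that last pull and did not measure again.

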